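Tighten a bearing preload nut with a click torque wrench

ROBOT

A 6-joint arm with a two-finger parallel gripper is mounted at the origin on a cart in front of the work surface, level with it; the furniture and walls round the work are solid. World frame = base frame: x ahead of the robot, y to its left, z up, the work surface at z = 0. Lengths are in m, angles in degrees, forces in N, time in s.
With the tool pointing down it reaches from about 0.4 to 0.925 m from the base axis. Payload 12.5 kg.
Tool frame: the origin (TCP) lies at the very end of the fingers, on their centre line; the grasp point (between the pads) lies 19 mm behind it; z points along the fingers, y is the direction in which the jaws open and shut (so a half turn about z gives the same grasp; the last joint's range is limited). The gripper opens to 95 mm and grips with 3 to 60 N. Pads are 20 mm wide; open, the fingers measure 119 mm over their backs; the gripper's body (75 mm by 180 mm) begins 59 mm behind the grasp point.
Start: joints at [-72.685, 28.126, 89.318, -0, 62.55, -6.05], TCP at [0.248, -0.574, 0.194] pointing down, gripper open.
Joint ranges: [-177.58, 177.58], [-47.91, 125.51], [2.72, 160], [-65.01, 245.01], [3.68, 167.84], [-153.87, 153.87]. Speed limits (degrees/s): [127.2, 127.2, 159.86, 180, 180, 180].

INTERFACE

Orientations are given as a 3x3 rotation matrix whose columns are the frame's x, y, z axes.
In Python, from plant import * gives the robot as it stands.
- The arm moves only by the shell command python3 -m creep 'ROWS' [OPENING] [FORCE]. ROWS is a JSON object of lists of equal length, an entry for each row: "offset": the shift along the tool's x, y, z in units of 0.02 m (1.0 is 0.02 m), a list of three; "yaw": the turn about the tool's z in units of 5 degrees (1.0 is 5 degrees). A call has 1 to 10 rows; each row shifts and turns the commanded pose from where the row before left it, along the tool's axes as they then stand; what a row does not reach is not made up. A row lasts 1/12 s, in which the tool goes at most 41.7 mm and 7.16 degrees, less where a joint would pass 70% of its speed; a pose out of reach is approached as far as the arm can. A call with a number of a shift or a turn outside -1 to 1 is refused whole. A call with a gripper value outside its range is refused whole. OPENING is the gripper command: -1 is shut, 1 is fully open, values between are in proportion, set as the call begins (- or left out, the last holds). The fingers move at their own pace and stop on an object; FORCE is the grip in N (left out, the last holds). Time passes only in rows, so rows that do not move let the fingers close. It gives the time, the measured TCP pose, the force and the opening at its end, in the units of the state.
- observe(): the state, without advancing time (a new reading comes with each control period).
- grab_frame(name): name is "side" or "top" or "wrist"; returns a dict with "color" (384x512x3 uint8, blue, green, red), "fx", "fy", "cx", "cy" (pixels), "view" (4x4, takes a point from world to camera coordinates). Camera axes: x right, y down, z forward; pixel columns grow to the right and rows downward; lengths in m; the calibration is good to about 2 mm. The wrist camera is an equidistant fisheye: a pixel r from the principal point sees the ray r / f radians off the axis. A picture is of the moment at which its call begins. There is no depth.
- close_job(): hands the job in, once; it reports no verdict.
The state is a dict: "t": time; "qpos": joint angles; "qd": joint speeds; "tau": joint torques, N m; "position": TCP position; "orientation": TCP orientation; "force": force on the tool from outside, world axes, zero at the start; "wrist_torque": the same for the moment, N m; "opening": finger opening in m.
Only numpy, scipy, OpenCV 4.12 (cv2) and the standard library are available. Lean on these libraries where they do the work, as an engineer would, in place of code of your own. Each camera call takes 0.05 s, during which the arm holds its last target.

TASK

Pick up the torque wrench, seat its socket fully down over the large hex nut on the bearing housing, and turn it clockwise (seen from above) until the wrench breaks over with its click. Stop at once, without forcing the broken-over handle on to its hard stop, then let go and leave the wrench sitting flat on the nut. Leave the things round about where they are.

Things in the scene. Friction and masses are not known exactly. Their poses are not given: they have to be found in the camera images.
- wrench_grip (a point): Middle of the black ribbed grip of the torque wrench, half-way up. Starts lying flat on the bench, socket mouth down: straight tool 246 mm long, one flat underside, about 0.4 kg. Grip 112 long, 26 wide, 30 high; its middle is 145 mm from the socket axis, 15 mm above the underside. Neck before the grip: 20 wide, 22 high. Mass centre 60 mm from socket axis. x: along the wrench, tail to head; z up.
- wrench_tail (a point): Tail end of the wrench grip, 209 mm from the socket axis. Handle and head turn as one up to 2 N m about the socket axis (14 N sideways at mid-grip); then the handle breaks over: swings on clockwise about that axis with the head still, resistance down by half at 0.1 rad, a hard stop at 0.19 rad. Click counts from 0.03 rad; beyond 0.16 it is being forced. No sound. It springs back when eased.
- socket (a point): Centre of the socket mouth in the underside of the wrench's round steel head (55 mm diameter, 30 high, 32 with its cap). Hexagon recess open below, 37.6 mm across flats, 17 deep, corners on the point's +-x axis. x axis: same as the grip's while the wrench is straight; turned from it by the break-over angle when clicked.
- nut_seat (a point): Centre of the underside of the steel hex nut, on the flat top of the housing, 35 mm above the bench; z up, corners of the hexagon on +-x. Fully seated, the wrench's underside lies flat on the housing and the socket mouth is at this point; it fits in any of six positions, every 60 degrees. The housing is a round grey casting, 172 mm diameter on top, 192 at its foot, fixed; the grip overhangs it.
- nut_top (a point): Centre of the nut's top, 15 mm above nut_seat. Nut 36 mm across flats: straight for the lower 9 mm, then tapering to 28 mm across at the top, a lead-in for a socket up to 3 mm off centre. It turns clockwise (seen from above) under a steady drag of about 0.5 N m until it bears, after 0.15 to 0.6 rad, which differs each time and cannot be seen; then it goes no farther.
- thinner_bottle: Small white bottle with a cap, 40 mm across, 92 mm high, standing on the bench beyond the work; origin under its centre. Bystander.
- grease_tin: Flat round tin, 65 mm across, 23 mm high, to the left; origin under its centre. Bystander.
- wrench_10: Small combination spanner, 173 mm long, 8 mm high, lying to the right; origin under its middle. Bystander.
- small_block: Pale drilled metal jig block, 38 x 62 mm, 28 mm high, to the left; origin under its centre. Bystander.

How it is judged:
By the outcome, as a careful person would: the job done as asked, in the order asked, and still so for the second after the job is handed in, with the robot touching nothing.
It also fails if it takes over 54 s, if anything falls off the work surface, if the arm or the gripper's body presses on something with over 40 N, if the wrist force passes 120 N, or if a joint passes its speed limit or range.

## Working session

There is one attempt and no reset: what is moved stays moved. The work goes in short steps, Python scripts to look and compute and a shell command to move; the robot and the scene stay as the last step left them, time stands still between calls to the robot, and variables do not carry over. Pictures are saved under pics/ and viewed, and the job is handed in when it is done.

```bash
ls; mkdir -p pics; python3 - <<'E'
from plant import *
import cv2
s=observe();print({k:s[k] for k in ('t','position','orientation','force','opening')})
for n in ("top","side","wrist"):
    f=grab_frame(n);cv2.imwrite(f"pics/{n}0.png",f["color"]);print(n,f["fx"],f["fy"],f["cx"],f["cy"],f["view"])
E
```

```text
pics
{'t': 0.0, 'position': array([ 0.24779515, -0.57348086,  0.19347388]), 'orientation': array([[ 9.17996039e-01,  3.96589426e-01, -3.16795322e-04],
       [ 3.96589534e-01, -9.17995459e-01,  1.03866281e-03],
       [ 1.21106022e-04, -1.07912606e-03, -9.99999410e-01]]), 'force': array([-0.43210068, -0.75213173,  1.25094251]), 'opening': 0.09486169214056887}
top 469.6512669778324 469.6512669778324 264.32081982796814 187.6959225607179 [[-2.81525173e-02 -9.99599378e-01 -2.91863798e-03  8.85090504e-02]
 [-9.96371490e-01  2.82959792e-02 -8.02694905e-02  5.20733510e-01]
 [ 8.03199186e-02  6.48259452e-04 -9.96768925e-01  1.42365046e+00]
 [ 0.00000000e+00  0.00000000e+00  0.00000000e+00  1.00000000e+00]]
side 356.1125762654424 356.1125762654424 258.8659942259513 188.9496370380759 [[ 0.99709349 -0.07457017 -0.01561591 -0.51877123]
 [-0.05668614 -0.58917259 -0.80601634  0.12151581]
 [ 0.05090431  0.80455885 -0.59168725  0.99516744]
 [ 0.          0.          0.          1.        ]]
wrist 297.3186396354542 297.3186396354542 252.39903945983306 190.97969953204046 [[ 0.39576009 -0.91835252 -0.00161222 -0.624486  ]
 [-0.87874535 -0.37920039  0.28985113 -0.03371525]
 [-0.26679687 -0.11329477 -0.95707039  0.39174073]
 [ 0.          0.          0.          1.        ]]
```

View pics/top0.png

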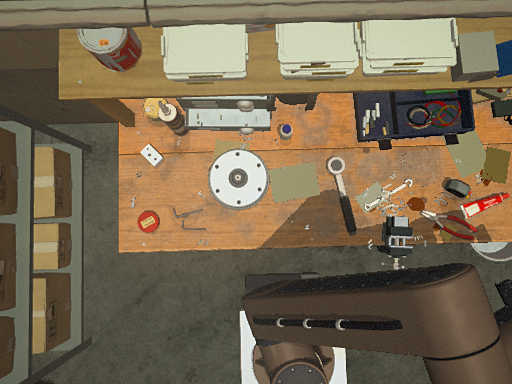

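View pics/side0.png

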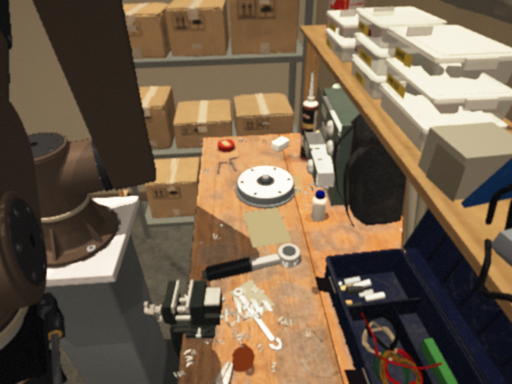

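View pics/wrist0.png

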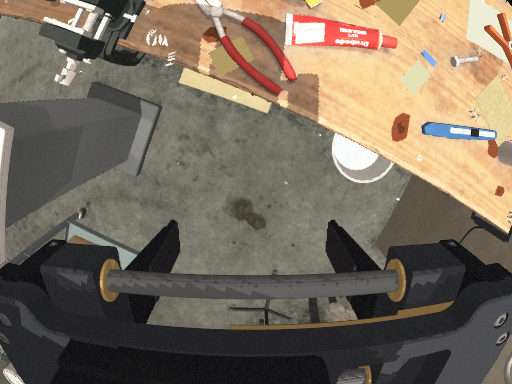

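The top view shows the housing and nut near (238,178), wrench head near (336,165) and tail near (352,232). The side view agrees. I'll zoom in to measure these.

```bash
cat > h.py <<'E'
import numpy as np,cv2
def ray(f,u,v):
    V=np.array(f["view"]);R=V[:3,:3];c=-R.T@V[:3,3]
    d=R.T@np.array([(u-f["cx"])/f["fx"],(v-f["cy"])/f["fy"],1.]);return c,d
def onz(f,u,v,z):
    c,d=ray(f,u,v);return c+d*(z-c[2])/d[2]
def proj(f,p):
    V=np.array(f["view"]);q=V[:3,:3]@np.array(p)+V[:3,3]
    return f["fx"]*q[0]/q[2]+f["cx"],f["fy"]*q[1]/q[2]+f["cy"]
def wproj(f,p):
    V=np.array(f["view"]);q=V[:3,:3]@np.array(p)+V[:3,3]
    r=np.hypot(q[0],q[1]);t=np.arctan2(r,q[2])*f["fx"]
    return q[0]/r*t+f["cx"],q[1]/r*t+f["cy"]
def wonz(f,u,v,z):
    a=np.array([u-f["cx"],v-f["cy"]]);r=np.hypot(*a);t=r/f["fx"]
    d=np.array([*(a/max(r,1e-9)*np.sin(t)),np.cos(t)])
    V=np.array(f["view"]);R=V[:3,:3];c=-R.T@V[:3,3];d=R.T@d
    return c+d*(z-c[2])/d[2]
E
python3 - <<'E'
from plant import *
from h import *
f=grab_frame("top");g=grab_frame("side")
im=f["color"]
a=cv2.resize(im[135:245,200:390],None,fx=4,fy=4,interpolation=cv2.INTER_CUBIC);cv2.imwrite("pics/topz.png",a)
b=cv2.resize(g["color"][150:290,190:340],None,fx=4,fy=4,interpolation=cv2.INTER_CUBIC);cv2.imwrite("pics/sidez.png",b)
for u,v,z in((238,178,.035),(336,165,.03),(352,232,.015)):print(onz(f,u,v,z))
E
```

```text
[0.55386026 0.15320536 0.035     ]
[ 0.58588543 -0.14801615  0.03      ]
[ 0.37975006 -0.19096332  0.015     ]
```

View pics/topz.png

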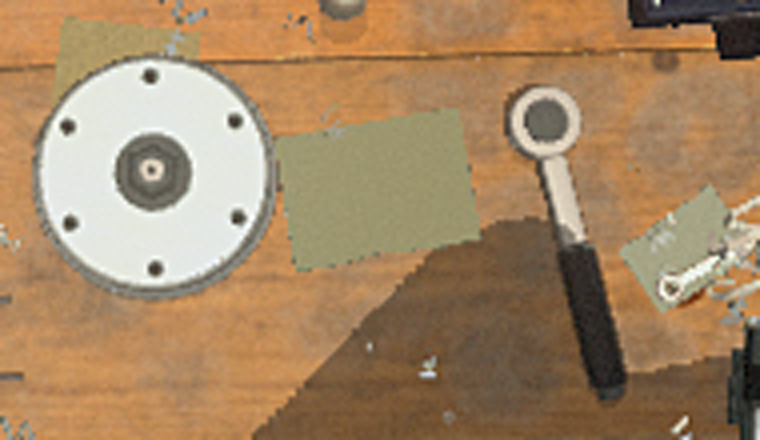

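View pics/sidez.png

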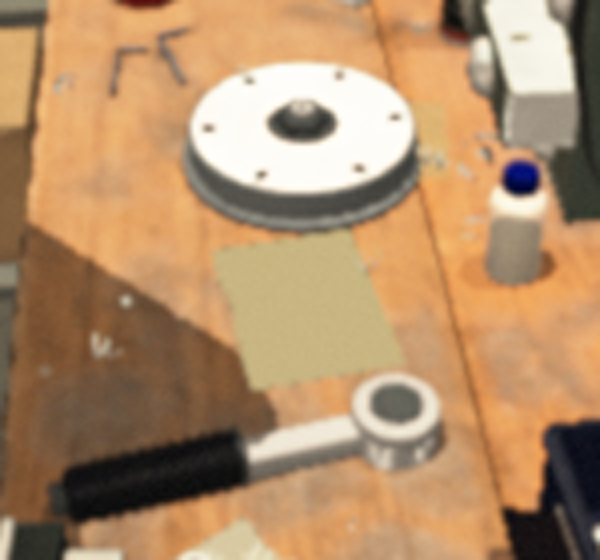

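```bash
python3 - <<'E'
from plant import *
from h import *
f=grab_frame("top");im=f["color"];hsv=cv2.cvtColor(im,cv2.COLOR_BGR2HSV)
def blobs(m,amin,box):
    x0,y0,x1,y1=box;mm=np.zeros_like(m);mm[y0:y1,x0:x1]=m[y0:y1,x0:x1]
    n,l,st,c=cv2.connectedComponentsWithStats(mm)
    return [(l==i,st[i],c[i]) for i in range(1,n) if st[i][4]>=amin]
dark=((hsv[...,2]<70)).astype(np.uint8)
for m,st,c in blobs(dark,80,(335,190,365,240)):
    print("grip",st,c); P=np.array([onz(f,u,v,.022)[:2] for v,u in np.argwhere(m)])
    mu=P.mean(0);w,V=np.linalg.eigh(np.cov((P-mu).T));a=V[:,1];a*=np.sign(a[0]);t=(P-mu)@a;s=(P-mu)@V[:,0]
    print(mu,np.degrees(np.arctan2(a[1],a[0])),t.min(),t.max(),np.ptp(s), np.ptp(t))
wh=((hsv[...,1]<70)&(hsv[...,2]>110)).astype(np.uint8)
for m,st,c in blobs(wh,60,(322,150,352,200)):
    pts=np.argwhere(m)[:,::-1]; print("steel",st,c)
    hd=pts[pts[:,1]<174].astype(np.float32);(u,v),r=cv2.minEnclosingCircle(hd);print(u,v,r,onz(f,u,v,.03), r/469*1.4)
# cap centre (dark disc) 
cap=((hsv[...,2]<130)&(hsv[...,1]<90)).astype(np.uint8)
for m,st,c in blobs(cap,20,(325,154,348,176)):print("cap",st,c,onz(f,*c,.032))
for m,st,c in blobs(((hsv[...,1]<60)&(hsv[...,2]>170)).astype(np.uint8),500,(200,140,275,215)):
    cn=max(cv2.findContours(m.astype(np.uint8),cv2.RETR_EXTERNAL,cv2.CHAIN_APPROX_NONE)[0],key=len)
    e=cv2.fitEllipse(cn);print("housing",e,onz(f,*e[0],.035))
for m,st,c in blobs(((hsv[...,2]<140)&(hsv[...,1]<80)).astype(np.uint8),60,(225,165,252,190)):print("nut",st,c,onz(f,*c,.04))
s=observe();print(s['t']);w=grab_frame("wrist");V=np.array(w["view"]);R=np.array(s["orientation"]);p=np.array(s["position"])
c=-V[:3,:3].T@V[:3,3];print("cam in tool",R.T@(c-p),R.T@V[:3,:3].T)
E
```

```text
grip [339 197  18  38 342] [347.66081871 215.1374269 ]
[ 0.43161629 -0.17863096] 12.580676457764843 -0.06025662680548691 0.059372257594546146 0.029466750805366967 0.11962888440003305
steel [327 157  20  40 310] [337.87741935 173.79677419]
335.1666564941406 165.0 9.346821784973145 [ 0.58595833 -0.14546194  0.03      ] 0.02790096055215864
cap [326 161  10  15  24] [328.91666667 169.125     ] [ 0.57354507 -0.12552811  0.032     ]
cap [331 160  11  10  91] [335.95604396 164.68131868] [ 0.58662179 -0.14761271  0.032     ]
housing ((237.77389526367188, 177.83407592773438), (55.62957000732422, 56.12705993652344), 51.36772537231445) [0.55438865 0.15388323 0.035     ]
nut [229 169  19  19 243] [237.88888889 177.74485597] [0.55413453 0.15324291 0.04      ]
0.3
cam in tool [ 0.08068402  0.00021079 -0.19015221] [[-8.78402498e-04 -9.57036245e-01 -2.89966988e-01]
 [ 9.99999399e-01 -6.50643477e-04 -8.81867907e-04]
 [ 6.55314421e-04 -2.89967589e-01  9.57036242e-01]]
```

```bash
python3 -m creep '{"offset":[[0,0,-1],[0,0,-1],[0,0,-1],[0.83,-0.96,0],[0.83,-0.96,0],[0.83,-0.96,0],[0.83,-0.96,0],[0.83,-0.96,0],[0.83,-0.96,0],[0.83,-0.96,0]],"yaw":[0.76,0.76,0.76,0,0,0,0,0,0,0]}' 0 20; python3 -m creep '{"offset":[[0.83,-0.96,0],[0.83,-0.96,0],[0.83,-0.96,0],[0.83,-0.96,0],[0.83,-0.96,0],[0.83,-0.96,0],[0.83,-0.96,0],[0.83,-0.96,0.5],[0.83,-0.96,1],[0.83,-0.96,1]],"yaw":[0,0,0,0,0,0,0,0,0,0]}' ; python3 -m creep '{"offset":[[0.83,-0.96,1],[0,0,0],[0,0,0]],"yaw":[0,0,0]}'
python3 - <<'E'
from plant import *
from h import *
w=grab_frame("wrist");cv2.imwrite("pics/w1.png",w["color"]);s=observe();print(s['t'],s['position'],s['orientation'][:,0],s['force'],s['opening'],s['qpos'])
E
```

```text
t: 1.18
position: [0.3341, -0.417, 0.2541]
orientation: [[0.978, 0.207, 0.0], [0.207, -0.978, -0.0], [0.0, 0.0, -1.0]]
force: [-0.8, -0.1, 0.2]
opening: 0.0478
t: 2.02
position: [0.457, -0.1949, 0.204]
orientation: [[0.978, 0.207, 0.002], [0.207, -0.978, -0.001], [0.001, 0.001, -1.0]]
force: [0.8, 1.0, -0.4]
opening: 0.0475
t: 2.27
position: [0.4686, -0.1727, 0.1834]
orientation: [[0.978, 0.21, -0.002], [0.21, -0.978, 0.001], [-0.001, -0.001, -1.0]]
force: [0.9, 0.0, 0.6]
opening: 0.0476
2.3167 [ 0.4686983  -0.1736734   0.18416097] [ 9.78026565e-01  2.08480175e-01 -2.34244725e-04] [-0.2142617  -0.21803225 -0.27676387] 0.047502083251141476 [-2.79007437e+01  1.86777353e+01  1.07232930e+02 -1.50520993e-02
  5.40966327e+01  5.00747816e+01]
```

View pics/w1.png

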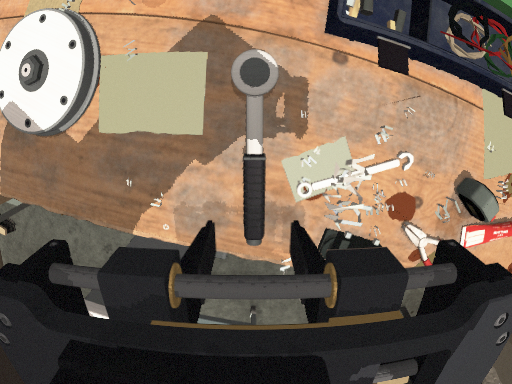

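Wrist view: wrench head at about (255,72), tail at (254,242), between the fingers. The nut at (33,70) is already visible.

```bash
python3 - <<'E'
from plant import *
from h import *
w=grab_frame("wrist");s=observe();R=np.array(s["orientation"]);p=np.array(s["position"])
hsv=cv2.cvtColor(w["color"],cv2.COLOR_BGR2HSV);v=hsv[...,2]
m=((v<75)).astype(np.uint8);m[:150]=0;m[246:]=0;m[:,:236]=0;m[:,272:]=0
n,l,st,c=cv2.connectedComponentsWithStats(m);i=1+np.argmax(st[1:,4]);print(st[i],c[i])
Q=np.argwhere(l==i)
P=np.array([wonz(w,u,vv,.020)[:2] for vv,u in Q]);mu=P.mean(0);_,V=np.linalg.eigh(np.cov((P-mu).T));a=V[:,1]*np.sign(V[0,1]);print("grip",mu,np.degrees(np.arctan2(a[1],a[0])),np.ptp((P-mu)@a),np.ptp((P-mu)@V[:,0]))
m=((v<110)&(hsv[...,1]<100)).astype(np.uint8);m[92:]=0;m[:52]=0;m[:,:236]=0;m[:,:][:,274:]=0
n,l,st,c=cv2.connectedComponentsWithStats(m)
for i in range(1,n):
  if st[i,4]>100:
    h=wonz(w,*c[i],.032);print("cap",st[i],c[i],h,"tool",R.T@(h-p))
print("grip tool",R.T@(np.array([*mu,.02])-p), np.degrees(np.arctan2(R[1,0],R[0,0])))
print("nut",wonz(w,33,70,.05))
z=cv2.resize(w["color"][0:150,0:110],None,fx=5,fy=5,interpolation=cv2.INTER_CUBIC)[:600];cv2.imwrite("pics/nz.png",z)
E
```

```text
[ 242  160   22   83 1648] [252.87621359 198.77851942]
grip [ 0.43202025 -0.18231741] 11.746109321554968 0.11010296395899581 0.0267346689601434
cap [239  58  30  29 683] [253.42166911  71.89897511] [ 0.58366912 -0.15070815  0.032     ] tool [0.11727847 0.00071774 0.15264078]
grip tool [-3.76344819e-02  1.64130020e-04  1.64565273e-01] 11.975509489657204
nut [0.553381   0.13638266 0.05      ]
```

View pics/nz.png

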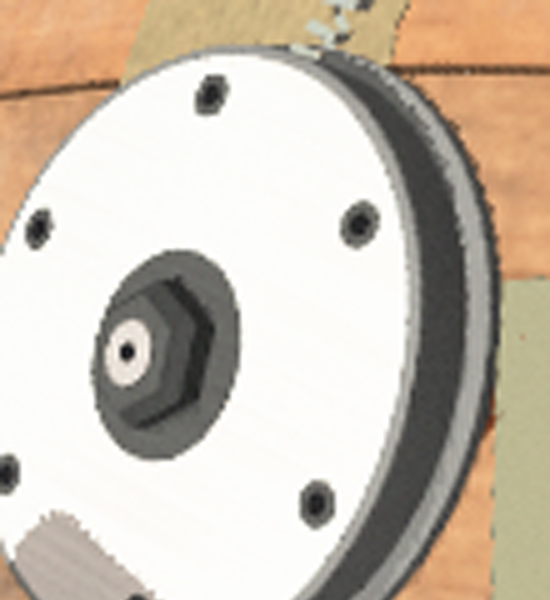

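```bash
python3 -m creep '{"offset":[[0,0.03,1],[0,0,1],[0,0,1],[0,0,1],[0,0,1],[0,0,1],[0,0,1],[0,0,1],[0,0,0.6],[0,0,0.3]],"yaw":[0,0,0,0,0,0,0,0,0,0]}' 0 20;python3 -m creep '{"offset":[[0,0,0],[0,0,0],[0,0,0]],"yaw":[0,0,0]}'
```

```text
t: 3.2
position: [0.4684, -0.1754, 0.0053]
orientation: [[0.979, 0.206, -0.0], [0.206, -0.979, 0.0], [-0.0, -0.0, -1.0]]
force: [-0.7, 0.9, 0.8]
opening: 0.0474
t: 3.45
position: [0.4691, -0.1749, 0.007]
orientation: [[0.978, 0.207, 0.001], [0.207, -0.978, -0.001], [0.001, 0.001, -1.0]]
force: [-0.2, -0.0, -0.1]
opening: 0.0477
```

```bash
python3 -m creep '{"offset":[[0,0,0.13],[0,0,0]],"yaw":[0,0]}'; python3 -m creep '{"offset":[[0,0,0],[0,0,0],[0,0,0],[0,0,0],[0,0,0],[0,0,0]],"yaw":[0,0,0,0,0,0]}' -1 60; python3 -m creep '{"offset":[[0,0,-0.5],[0,0,-1],[0,0,-1],[0,0,-1],[0,0,-1],[0,0,0],[0,0,0]],"yaw":[0,0,0,0,0,0,0]}'
python3 - <<'E'
from plant import *
from h import *
w=grab_frame("wrist");cv2.imwrite("pics/w2.png",w["color"]);w=grab_frame("side");cv2.imwrite("pics/s2.png",cv2.resize(w["color"][150:300,130:340],None,fx=3,fy=3))
s=observe();print(s['wrist_torque'],s['force'],s['opening'])
E
```

```text
t: 3.62
position: [0.4689, -0.1745, 0.0039]
orientation: [[0.978, 0.207, 0.001], [0.207, -0.978, -0.001], [0.001, 0.001, -1.0]]
force: [-0.1, 0.8, 0.0]
opening: 0.0473
t: 4.12
position: [0.4687, -0.1743, 0.0035]
orientation: [[0.978, 0.207, 0.0], [0.207, -0.978, -0.0], [0.0, 0.0, -1.0]]
force: [-0.5, -0.2, 1.3]
opening: 0.0255
t: 4.7
position: [0.4687, -0.1743, 0.094]
orientation: [[0.978, 0.207, 0.001], [0.207, -0.978, -0.001], [0.001, 0.001, -1.0]]
force: [-0.2, 0.0, -4.1]
opening: 0.0249
[-0.09133701  0.26302861  0.04533689] [ 0.73921764 -0.25424793 -4.84775602] 0.025227613475675866
```

View pics/w2.png

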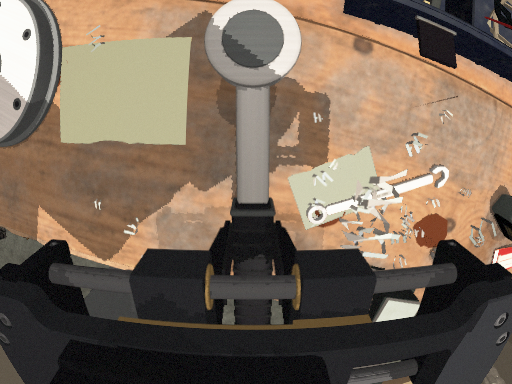

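View pics/s2.png

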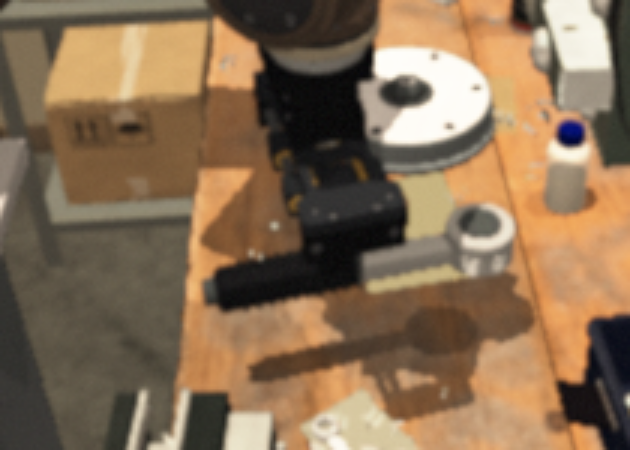

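```bash
python3 -m creep '{"offset":[[0.2,-0.93,-0.2],[0.2,-0.93,-0.2],[0.2,-0.93,-0.2],[0.2,-0.93,-0.2],[0.2,-0.93,-0.2],[0.2,-0.93,0],[0.2,-0.93,0],[0.2,-0.93,0],[0.2,-0.93,0],[0.2,-0.93,0]],"yaw":[0,0,0,0,0,0,0,0,0,0]}';python3 -m creep '{"offset":[[0,0,0],[0,0,0],[0,0,0]],"yaw":[0,0,0]}'
python3 - <<'E'
from plant import *
from h import *
w=grab_frame("wrist");cv2.imwrite("pics/w3.png",w["color"]);s=observe();R=np.array(s["orientation"]);p=np.array(s["position"])
for x in(.117,.12):print(wproj(w,p+R@[x,0.0007,-.0283]))
cv2.imwrite("pics/w3z.png",cv2.resize(w["color"][0:150,60:260],None,fx=4,fy=4,interpolation=cv2.INTER_CUBIC)[:600])
print(wproj(w,[.554,.153,.05]))
E
```

```text
t: 5.63
position: [0.4684, 0.0169, 0.1121]
orientation: [[0.978, 0.207, -0.003], [0.207, -0.978, 0.0], [-0.003, -0.001, -1.0]]
force: [-0.5, 0.1, -3.7]
opening: 0.025
t: 5.88
position: [0.4689, 0.0157, 0.1126]
orientation: [[0.978, 0.208, -0.002], [0.208, -0.978, -0.0], [-0.002, -0.0, -1.0]]
force: [-0.8, -0.0, -3.4]
opening: 0.0249
(np.float64(253.57058170918705), np.float64(37.824990511278315))
(np.float64(253.5681258513964), np.float64(32.59300806152319))
(np.float64(120.69647079040297), np.float64(75.15037363271664))
```

View pics/w3.png

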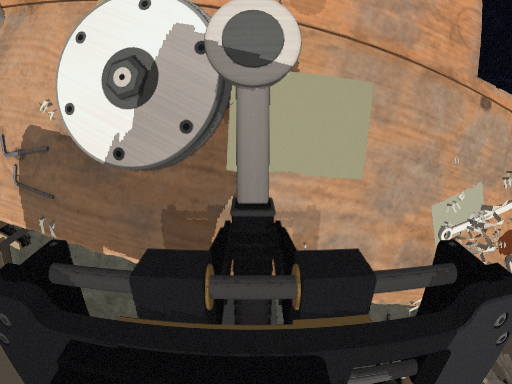

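View pics/w3z.png

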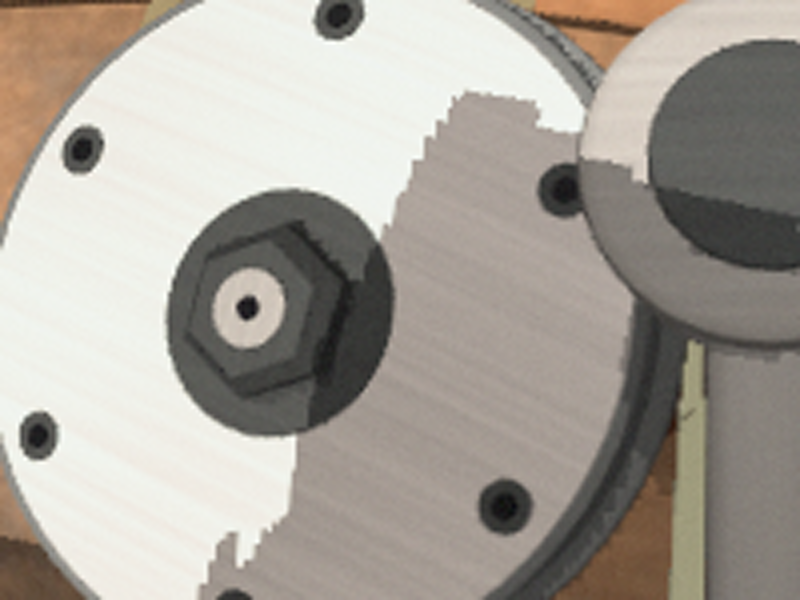

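```bash
python3 - <<'E'
import cv2
a=cv2.imread("pics/w3.png")[45:112,95:165]
a=cv2.convertScaleAbs(a,alpha=2.0,beta=-60)
cv2.imwrite("pics/w3n.png",cv2.resize(a,None,fx=8.5,fy=8.5,interpolation=cv2.INTER_CUBIC))
E
```

```text
(no output)
```

View pics/w3n.png

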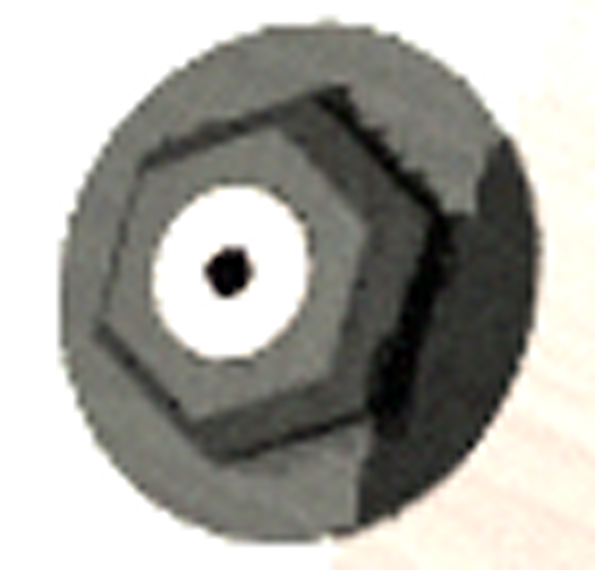

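```bash
cat > n.py <<'E'
from plant import *
from h import *
E
python3 - <<'E'
from n import *
w=grab_frame("wrist");s=observe()
def P(x,y,z):return wonz(w,95+(x+.5)/8.5-.5,45+(y+.5)/8.5-.5,z)[:2]
T=[P(*q,.05) for q in((278,125),(362,222),(333,372),(200,418))]
c=(T[0]+T[3])/2;print("c",c)
for t in T:print(t,np.hypot(*(t-c)),np.degrees(np.arctan2(*(t-c)[::-1])))
B=[P(*q,.044) for q in((340,88),(440,210),(220,462),(97,325),(145,160))]
c2=(B[0]+B[2])/2;print("c2",c2)
for t in B:print(t,np.hypot(*(t-c2)),np.degrees(np.arctan2(*(t-c2)[::-1])))
print("stud",P(230,270,.05),"washer",P(300,283,.036),[np.degrees(np.arctan2(*(T[i+1]-T[i])[::-1])) for i in range(3)])
R=np.array(s["orientation"]);p=np.array(s["position"])
hd=p+R@[.117,.0007,-.028];print(s['t'],hd,np.degrees(np.arctan2(R[1,0],R[0,0])))
E
```

```text
c [0.55321299 0.15072441]
[0.56918185 0.14912269] 0.01604899188827599 -5.727757008270042
[0.55989102 0.13731858] 0.014977055068389799 -63.520089165617854
[0.54388295 0.13760267] 0.01610061013140117 -125.41421887419558
[0.53724413 0.15232613] 0.01604899188827599 174.27224299173005
c2 [0.55343359 0.14866876]
[0.57435571 0.14541923] 0.021172976971896955 -8.828398100769878
[0.56242614 0.13113292] 0.019707146320181574 -62.8508046816035
[0.53251146 0.1519183 ] 0.021172976971896955 171.17160189923013
[0.54578058 0.16994413] 0.022609950276328557 109.78427287683219
[0.56448558 0.16744289] 0.02178565113040843 59.51543543828545
stud [0.55327047 0.15163985] washer [0.55299105 0.14933441] [np.float64(-128.2057564850246), np.float64(178.98331967070618), np.float64(114.27067963918594)]
5.9833 [0.58374163 0.03876509 0.14087725] 11.919765678235217
```

```bash
python3 -m creep '{"offset":[[0,0,0],[0,0,0],[0,0,0],[0,0,0],[0,0,0],[0,0,0],[0,0,0],[0,0,0],[0,0,0]],"yaw":[-0.958,-0.958,-0.958,-0.958,-0.958,-0.958,-0.958,-0.958,-0.958]}';python3 -m creep '{"offset":[[0.7,0.85,0],[0.7,0.85,0],[0.7,0.85,0.5],[0,0,0.6],[0,0,0.6],[0,0,0],[0,0,0],[0,0,0]],"yaw":[0,0,0,0,0,0,0,0]}'
python3 - <<'E'
from n import *
w=grab_frame("wrist");cv2.imwrite("pics/w4.png",w["color"]);s=observe();R=np.array(s["orientation"]);p=np.array(s["position"])
print(s['t'],p,np.degrees(np.arctan2(R[1,0],R[0,0])),s['qpos'],s['force'])
u,v=wproj(w,[.5533,.151,.045]);print(u,v);u0=int(u)-35;v0=max(0,int(v)-33);print(u0,v0)
a=cv2.convertScaleAbs(w["color"][v0:v0+67,u0:u0+70],alpha=2.0,beta=-60)
cv2.imwrite("pics/w4n.png",cv2.resize(a,None,fx=8.5,fy=8.5,interpolation=cv2.INTER_CUBIC))
E
```

```text
t: 6.73
position: [0.4693, 0.0151, 0.1133]
orientation: [[0.57, 0.822, -0.0], [0.822, -0.57, -0.0], [-0.0, 0.0, -1.0]]
force: [-0.2, -1.0, -4.7]
opening: 0.0251
t: 7.4
position: [0.5353, 0.0207, 0.0799]
orientation: [[0.573, 0.82, 0.0], [0.82, -0.573, -0.0], [0.0, 0.0, -1.0]]
force: [0.2, 0.8, -3.9]
opening: 0.0255
7.45 [0.53539936 0.02079402 0.08008118] 55.047898049879365 [-4.83691772e+00  2.95217872e+01  1.08595269e+02 -1.03431128e-02
  4.18258835e+01  3.01228987e+01] [ 1.01611626 -0.0318058  -3.67377592]
174.16388952294494 59.13023599471532
139 26
```

View pics/w4.png

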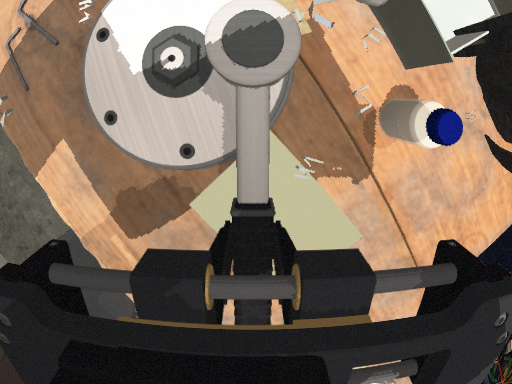

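View pics/w4n.png

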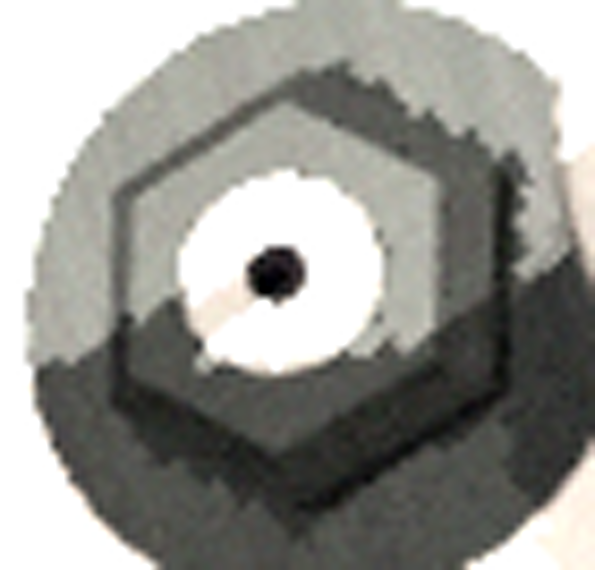

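```bash
python3 - <<'E'
from n import *
w=grab_frame("wrist");s=observe();R=np.array(s["orientation"]);p=np.array(s["position"])
def P(x,y,z):return R.T@(wonz(w,139+(x+.5)/8.5-.5,26+(y+.5)/8.5-.5,z)-p)
T=np.array([P(*q,.05) for q in((285,98),(440,182),(440,370),(283,455),(127,372),(130,195))])
c=(T[:,:2].max(0)+T[:,:2].min(0))/2;c=T[:,:2].mean(0);print("c",c)
for t in T:print(t,np.hypot(*(t[:2]-c)),np.degrees(np.arctan2(*(t[:2]-c)[::-1])))
B=np.array([P(*q,.044) for q in((297,512),(118,398),(503,390))]);
for t in B:print(t,np.hypot(*(t[:2]-c)),np.degrees(np.arctan2(*(t[:2]-c)[::-1])))
hsv=cv2.cvtColor(w["color"],cv2.COLOR_BGR2HSV);v=hsv[...,2]
m=((v<115)&(hsv[...,1]<100)).astype(np.uint8);m[70:]=0;m[:5]=0;m[:,:218]=0;m[:,288:]=0
n,l,st,cc=cv2.connectedComponentsWithStats(m);i=1+np.argmax(st[1:,4]);print(st[i],cc[i])
print("cap tool",R.T@(wonz(w,*cc[i],p[2]+.0283)-p),"nut world",p+R@[*c,0])
for x in((204,40),(301,40),(253,88)):print(R.T@(wonz(w,*x,p[2]+.0263)-p))
E
```

```text
c [ 0.11717172 -0.06049636]
[ 0.13373415 -0.06032832  0.03017351] 0.016563278159969084 0.581274203068842
[ 0.12478459 -0.0462492   0.03018431] 0.01615355573718706 61.88249877546016
[ 0.10774069 -0.04624679  0.03017493] 0.017087849146046743 123.49844476147172
[ 0.10100572 -0.06048485  0.03015532] 0.016166003997883927 179.95919779638308
[ 0.10969096 -0.07496816  0.03014392] 0.016290946300262815 -117.33532504026498
[ 0.12607422 -0.07470083  0.03015324] 0.016763693444786815 -57.92303256411179
[ 0.09621941 -0.06087931  0.03615225] 0.020955809146461158 -178.95290738625664
[ 0.10811158 -0.07790086  0.03613978] 0.019621488524168635 -117.49981535996422
[ 0.10633146 -0.04177507  0.03617915] 0.021633257416497242 120.0723144536592
[ 221   19   63   49 2170] [254.47834101  44.08571429]
cap tool [ 0.11352722  0.00060551 -0.02823684] nut world [0.55293613 0.15160778 0.08016418]
[ 0.11705156 -0.02686563 -0.02626558]
[ 0.11700072  0.02597208 -0.02620659]
[ 0.08929432 -0.00020581 -0.02625109]
```

```bash
python3 -m creep '{"offset":[[-0.02,-0.8,0],[-0.02,-0.8,0],[-0.02,-0.8,0],[-0.02,-0.78,0],[0,0,0.5],[0,0,0.4],[0,0,0],[0,0,0]],"yaw":[0.3,0,0,0,0,0,0,0]}'
python3 - <<'E'
from n import *
w=grab_frame("wrist");cv2.imwrite("pics/w5.png",w["color"]);s=observe();R=np.array(s["orientation"]);p=np.array(s["position"])
print(s['t'],p,np.degrees(np.arctan2(R[1,0],R[0,0])),s['force'],"head",p+R@[.117,.0002,0])
E
```

```text
t: 8.17
position: [0.483, 0.0571, 0.0614]
orientation: [[0.594, 0.804, -0.0], [0.804, -0.594, -0.0], [-0.0, -0.0, -1.0]]
force: [-0.2, -0.7, -3.5]
opening: 0.025
8.2167 [0.48321217 0.05707215 0.0615873 ] 53.553522512768915 [ 0.07276959 -0.3237423  -2.78340902] head [0.55287943 0.15106955 0.06159955]
```

View pics/w5.png

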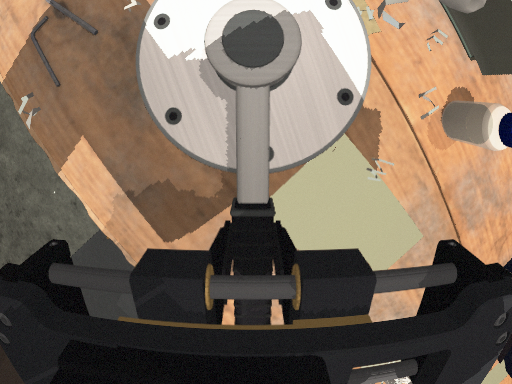

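```bash
python3 -m creep '{"offset":[[0,-0.02,0.3],[0,0,0.2],[0,0,0.1],[0,0,0]],"yaw":[0,0,0,0]}';python3 -m creep '{"offset":[[0,0,0.1],[0,0,0.1],[0,0,0]],"yaw":[0,0,0]}'
```

```text
t: 8.55
position: [0.4824, 0.0574, 0.0489]
orientation: [[0.594, 0.804, -0.0], [0.804, -0.594, -0.0], [-0.0, -0.0, -1.0]]
force: [0.7, -1.1, -2.8]
opening: 0.0252
t: 8.8
position: [0.4823, 0.0573, 0.0453]
orientation: [[0.594, 0.805, -0.0], [0.805, -0.594, -0.0], [-0.0, -0.0, -1.0]]
force: [-2.7, -4.8, 2.5]
opening: 0.0254
```

```bash
python3 -m creep '{"offset":[[-0.05,0,0],[0,0,0]],"yaw":[0,0]}';python3 -m creep '{"offset":[[0,0,0.1],[0,0,0]],"yaw":[0,0]}';python3 - <<'E'
from n import *
s=observe();R=np.array(s["orientation"]);print(R.T@s['force'],s['wrist_torque'],R.T@s['wrist_torque'],s['position'])
E
```

```text
t: 8.97
position: [0.4822, 0.0568, 0.0455]
orientation: [[0.594, 0.805, 0.001], [0.805, -0.594, 0.0], [0.001, 0.001, -1.0]]
force: [1.4, 0.2, -4.4]
opening: 0.0255
t: 9.13
position: [0.482, 0.0568, 0.0432]
orientation: [[0.594, 0.805, 0.0], [0.805, -0.594, -0.0], [0.0, 0.0, -1.0]]
force: [1.0, -0.6, -3.8]
opening: 0.0251
[0.12216775 1.09495621 3.77407582] [-0.20359993 -0.26007171 -0.12335427] [-0.33018025 -0.0094004   0.12328476] [0.48200665 0.05680808 0.04319713]
```

```bash
python3 -m creep '{"offset":[[0,0,0.1],[0,0,0]],"yaw":[0,0]}';python3 - <<'E'
from n import *
s=observe();R=np.array(s["orientation"]);print(R.T@s['force'],R.T@s['wrist_torque'])
E
python3 -m creep '{"offset":[[0,0,0.1],[0,0,0]],"yaw":[0,0]}';python3 - <<'E'
from n import *
s=observe();R=np.array(s["orientation"]);print(R.T@s['force'],R.T@s['wrist_torque'])
E
```

```text
t: 9.3
position: [0.4819, 0.0568, 0.0411]
orientation: [[0.594, 0.805, 0.0], [0.805, -0.594, -0.0], [0.0, 0.0, -1.0]]
force: [2.0, -0.3, -3.5]
opening: 0.0248
[0.94497799 1.73174899 3.49598851] [-0.34793454  0.05869758  0.18910372]
t: 9.47
position: [0.4819, 0.0567, 0.0392]
orientation: [[0.594, 0.805, 0.0], [0.805, -0.594, -0.0], [-0.0, 0.0, -1.0]]
force: [0.7, -0.7, -2.4]
opening: 0.025
[-0.11571664  0.98273298  2.42662946] [-0.3783055   0.06244154  0.12724607]
```

```bash
python3 -m creep '{"offset":[[0,0,0.07],[0,0,0]],"yaw":[0,0]}';python3 - <<'E'
from n import *
s=observe();R=np.array(s["orientation"]);print(R.T@s['force'],R.T@s['wrist_torque'],s['position'])
w=grab_frame("side");cv2.imwrite("pics/s6.png",cv2.resize(w["color"][130:260,200:340],None,fx=4,fy=4,interpolation=cv2.INTER_CUBIC))
w=grab_frame("wrist");cv2.imwrite("pics/w6.png",cv2.resize(w["color"][0:220,130:380],None,fx=2.7,fy=2.7,interpolation=cv2.INTER_CUBIC))
E
```

```text
t: 9.63
position: [0.4818, 0.0566, 0.0382]
orientation: [[0.594, 0.805, 0.0], [0.805, -0.594, -0.0], [-0.0, 0.0, -1.0]]
force: [-0.6, -1.9, 3.3]
opening: 0.025
[-1.87506125  0.65520653 -3.348994  ] [-0.18398064 -0.33332703  0.11027772] [0.48180534 0.05655796 0.03823121]
```

View pics/s6.png

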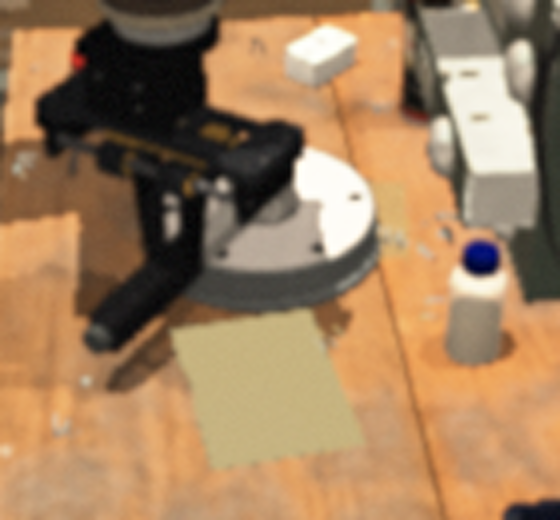

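View pics/w6.png

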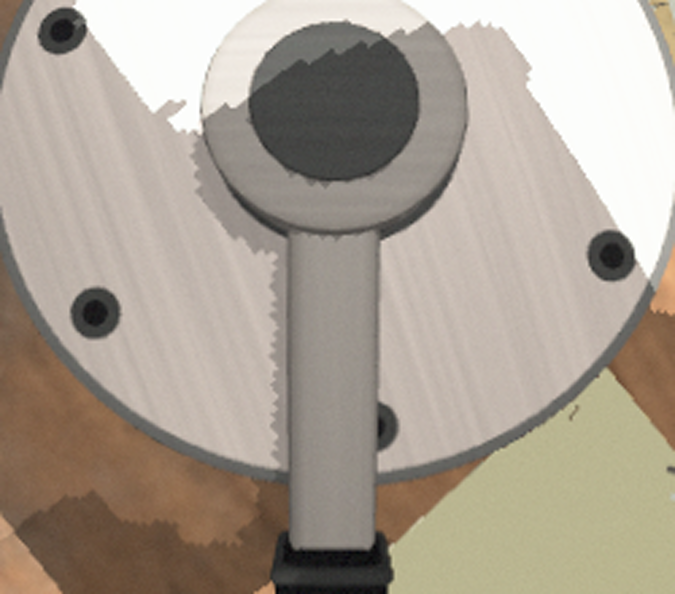

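```bash
python3 -m creep '{"offset":[[0,0,0.05],[0,0,0]],"yaw":[0,0]}';python3 - <<'E'
from n import *
s=observe();R=np.array(s["orientation"]);print(R.T@s['force'],R.T@s['wrist_torque'],s['position'])
E
```

```text
t: 9.9
position: [0.4817, 0.0563, 0.0377]
orientation: [[0.594, 0.805, 0.0], [0.805, -0.594, -0.001], [-0.0, 0.0, -1.0]]
force: [-4.4, -6.7, 14.6]
opening: 0.0253
[ -8.00304364   0.46678798 -14.62026122] [-0.07079365 -1.18335469  0.14198426] [0.48168202 0.05633107 0.03772346]
```

```bash
python3 -m creep '{"offset":[[-0.03,0,-0.04],[0.004,-0.204,0],[0.004,-0.204,0],[0,0,0]],"yaw":[0,0.4,0.4,0]}';cat > q.py <<'E'
from n import *
s=observe();R=np.array(s["orientation"]);p=np.array(s["position"])
print("Ftool",np.round(R.T@s['force'],1),"M",np.round(R.T@s['wrist_torque'],2),"yaw %.2f"%np.degrees(np.arctan2(R[1,0],R[0,0])),"head",np.round(p+R@[.117,0,0],4), "op %.4f"%s['opening'])
d=np.array([.5529,.1513])-p[:2];print("bearing TCP->nut %.2f dist %.4f"%(np.degrees(np.arctan2(d[1],d[0])),np.hypot(*d)))
E
python3 q.py
```

```text
t: 10.23
position: [0.4758, 0.0615, 0.0383]
orientation: [[0.649, 0.76, 0.002], [0.76, -0.649, -0.0], [0.001, 0.002, -1.0]]
force: [2.2, -0.3, 5.0]
opening: 0.0255
Ftool [ 1.2  1.9 -5. ] M [-0.4   0.26  0.11] yaw 49.50 head [0.5518 0.1505 0.0385] op 0.0255
bearing TCP->nut 49.34 dist 0.1183
```

```bash
python3 -m creep '{"offset":[[0.004,-0.204,0],[0.004,-0.204,0],[0,0,0]],"yaw":[0.4,0.4,0]}' >/dev/null;python3 q.py;  python3 -m creep '{"offset":[[0.004,-0.204,0],[0,0,0]],"yaw":[0.4,0]}'>/dev/null;python3 q.py
```

```text
Ftool [ 1.8  3.1 -5.1] M [-0.74  0.34 -0.02] yaw 45.57 head [0.5521 0.1504 0.0385] op 0.0252
bearing TCP->nut 45.59 dist 0.1182
Ftool [ 0.8  4.5 -4.8] M [-0.9   0.3  -0.06] yaw 43.58 head [0.5522 0.1504 0.0385] op 0.0251
bearing TCP->nut 43.67 dist 0.1182
```

```bash
for i in 1; do python3 -m creep '{"offset":[[0.004,-0.204,0],[0,0,0]],"yaw":[0.4,0]}'>/dev/null;python3 q.py; done;  python3 -m creep '{"offset":[[0.004,-0.204,0],[0,0,0]],"yaw":[0.4,0]}'>/dev/null;python3 q.py
```

```text
Ftool [ 1.4  4.7 -5.2] M [-0.93  0.26 -0.09] yaw 41.58 head [0.5522 0.1504 0.0385] op 0.0251
bearing TCP->nut 41.69 dist 0.1181
Ftool [ 1.1  4.9 -4.9] M [-0.88  0.23 -0.13] yaw 39.59 head [0.5522 0.1504 0.0385] op 0.0252
bearing TCP->nut 39.70 dist 0.1181
```

```bash
python3 -m creep '{"offset":[[0.004,-0.204,0],[0,0,0]],"yaw":[0.4,0]}'>/dev/null;python3 q.py
```

```text
Ftool [ 0.9  5.3 -5.1] M [-0.94  0.28 -0.14] yaw 37.59 head [0.5521 0.1504 0.0385] op 0.0251
bearing TCP->nut 37.71 dist 0.1182
```

```bash
python3 -m creep '{"offset":[[0.004,-0.204,0],[0,0,0]],"yaw":[0.4,0]}'>/dev/null;python3 q.py
```

```text
Ftool [ 1.1  4.9 -5.4] M [-0.88  0.25 -0.11] yaw 35.59 head [0.5521 0.1504 0.0385] op 0.0250
bearing TCP->nut 35.72 dist 0.1182
```

```bash
python3 -m creep '{"offset":[[0.004,-0.204,0],[0,0,0]],"yaw":[0.4,0]}'>/dev/null;python3 q.py
```

```text
Ftool [ 0.6  4.9 -6.5] M [-0.84  0.29 -0.23] yaw 33.60 head [0.5521 0.1504 0.0385] op 0.0250
bearing TCP->nut 33.73 dist 0.1182
```

```bash
python3 -m creep '{"offset":[[0.004,-0.204,0],[0,0,0]],"yaw":[0.4,0]}'>/dev/null;python3 q.py
```

```text
Ftool [ 0.7  3.5 -7. ] M [-0.83  0.26 -0.2 ] yaw 31.60 head [0.552  0.1504 0.0385] op 0.0251
bearing TCP->nut 31.74 dist 0.1182
```

```bash
python3 -m creep '{"offset":[[0.004,-0.204,0],[0,0,0]],"yaw":[0.4,0]}'>/dev/null;python3 q.py
```

```text
Ftool [ 0.3  3.8 -6.5] M [-0.82  0.22 -0.23] yaw 29.60 head [0.552  0.1504 0.0385] op 0.0249
bearing TCP->nut 29.75 dist 0.1182
```

```bash
python3 -m creep '{"offset":[[0.004,-0.204,0],[0,0,0]],"yaw":[0.4,0]}'>/dev/null;python3 q.py
```

```text
Ftool [-0.2  4.1 -6.8] M [-0.81  0.22 -0.24] yaw 27.61 head [0.552  0.1505 0.0385] op 0.0254
bearing TCP->nut 27.76 dist 0.1182
```

```bash
python3 -m creep '{"offset":[[0.004,-0.204,0],[0,0,0]],"yaw":[0.4,0]}'>/dev/null;python3 q.py
```

```text
Ftool [ 1.3  3.2 -6.8] M [-0.8   0.22 -0.24] yaw 25.61 head [0.5519 0.1505 0.0385] op 0.0251
bearing TCP->nut 25.77 dist 0.1182
```

```bash
python3 -m creep '{"offset":[[0.004,-0.204,0],[0,0,0]],"yaw":[0.4,0]}'>/dev/null;python3 q.py
```

```text
Ftool [ 1.4  4.2 -6.1] M [-0.79  0.21 -0.29] yaw 23.61 head [0.5519 0.1505 0.0384] op 0.0253
bearing TCP->nut 23.77 dist 0.1183
```

```bash
python3 -m creep '{"offset":[[0.004,-0.204,0],[0,0,0]],"yaw":[0.4,0]}'>/dev/null;python3 q.py
```

```text
Ftool [ 0.8  3.9 -7.2] M [-0.77  0.2  -0.28] yaw 21.62 head [0.5518 0.1505 0.0385] op 0.0251
bearing TCP->nut 21.79 dist 0.1183
```

```bash
python3 -m creep '{"offset":[[0.004,-0.204,0],[0,0,0]],"yaw":[0.4,0]}'>/dev/null;python3 q.py
```

```text
Ftool [ 0.7  3.6 -7.2] M [-0.76  0.15 -0.31] yaw 19.62 head [0.5518 0.1505 0.0384] op 0.0250
bearing TCP->nut 19.80 dist 0.1183
```

```bash
python3 -m creep '{"offset":[[0.004,-0.204,0],[0,0,0]],"yaw":[0.4,0]}'>/dev/null;python3 q.py
```

```text
Ftool [ 0.7  3.3 -8.2] M [-0.75  0.14 -0.37] yaw 17.63 head [0.5518 0.1505 0.0384] op 0.0250
bearing TCP->nut 17.82 dist 0.1183
```

```bash
python3 -m creep '{"offset":[[0.004,-0.204,0],[0,0,0]],"yaw":[0.4,0]}'>/dev/null;python3 q.py
```

```text
Ftool [ 0.6  3.5 -8.4] M [-0.79  0.18 -0.4 ] yaw 15.63 head [0.5517 0.1505 0.0384] op 0.0250
bearing TCP->nut 15.83 dist 0.1183
```

```bash
python3 - <<'E'
from n import *
w=grab_frame("wrist");cv2.imwrite("pics/w7.png",w["color"])
E
```

```text
(no output)
```

View pics/w7.png

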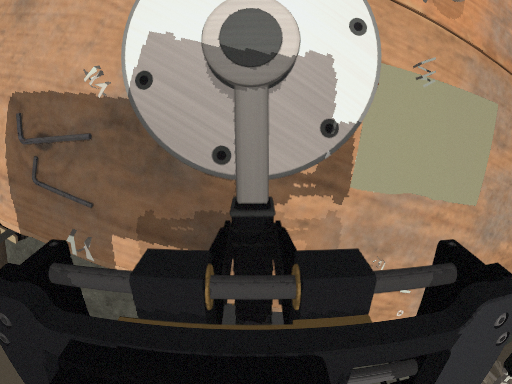

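```bash
python3 -m creep '{"offset":[[0.004,-0.204,0],[0,0,0]],"yaw":[0.4,0]}'>/dev/null;python3 q.py
```

```text
Ftool [ 0.7  4.8 -7.8] M [-1.07  0.16 -0.43] yaw 13.65 head [0.5517 0.1504 0.0384] op 0.0248
bearing TCP->nut 13.93 dist 0.1184
```

```bash
python3 -m creep '{"offset":[[0.002,-0.102,0],[0,0,0]],"yaw":[0.2,0]}'>/dev/null;python3 q.py
```

```text
Ftool [ 0.1  8.8 -9. ] M [-1.75  0.05 -0.57] yaw 12.72 head [0.5517 0.1503 0.0383] op 0.0247
bearing TCP->nut 13.09 dist 0.1184
```

Bearing now: the side force is rising (8.8 N). From here I use fine steps.

```bash
python3 -m creep '{"offset":[[0.002,-0.102,0],[0,0,0]],"yaw":[0.2,0]}'>/dev/null;python3 q.py
```

```text
Ftool [-0.3 11.6 -8. ] M [-2.42  0.04 -0.61] yaw 11.74 head [0.5517 0.15   0.0383] op 0.0252
bearing TCP->nut 12.22 dist 0.1184
```

```bash
python3 -m creep '{"offset":[[0.002,-0.102,0],[0,0,0]],"yaw":[0.2,0]}'>/dev/null;python3 q.py
```

```text
Ftool [ 0.1 14.  -8.3] M [-2.86  0.06 -0.71] yaw 10.76 head [0.5518 0.1499 0.0383] op 0.0249
bearing TCP->nut 11.33 dist 0.1183
```

```bash
python3 -m creep '{"offset":[[0.002,-0.102,0],[0,0,0]],"yaw":[0.2,0]}'>/dev/null;python3 q.py
```

```text
Ftool [-0.1 13.1 -9.1] M [-2.82  0.01 -0.7 ] yaw 9.76 head [0.5517 0.1499 0.0383] op 0.0256
bearing TCP->nut 10.33 dist 0.1184
```

```bash
python3 -m creep '{"offset":[[0.002,-0.102,0],[0,0,0]],"yaw":[0.2,0]}'>/dev/null;python3 q.py
```

```text
Ftool [ 0.5 12.2 -9.7] M [-2.65  0.09 -0.68] yaw 8.75 head [0.5517 0.1499 0.0383] op 0.0252
bearing TCP->nut 9.31 dist 0.1184
```

Force peaked at about 14 N and is now falling, so the break-over has started (about 0.03 rad). I'll go on slightly to make the click unambiguous, well short of 0.16.

```bash
python3 -m creep '{"offset":[[0.002,-0.102,0],[0,0,0]],"yaw":[0.2,0]}'>/dev/null;python3 q.py
```

```text
Ftool [ 1.2 11.9 -9. ] M [-2.4   0.03 -0.68] yaw 7.75 head [0.5517 0.15   0.0383] op 0.0252
bearing TCP->nut 8.27 dist 0.1184
```

```bash
python3 -m creep '{"offset":[[0.002,-0.102,0],[0,0,0]],"yaw":[0.2,0]}'>/dev/null;python3 q.py
```

```text
Ftool [ 0.2 10.9 -9.6] M [-2.07  0.02 -0.67] yaw 6.74 head [0.5516 0.1501 0.0383] op 0.0254
bearing TCP->nut 7.24 dist 0.1185
```

Handle about 0.07 rad past the peak with force clearly down: clicked. I stop here and ease back to unload.

```bash
python3 -m creep '{"offset":[[0.002,0.204,-0.02],[0.002,0.204,0],[0,0,0]],"yaw":[-0.4,-0.4,0]}'>/dev/null;python3 q.py
```

```text
Ftool [ 1.  11.7 -2.8] M [-2.41  0.25 -0.65] yaw 10.89 head [0.5518 0.1501 0.0384] op 0.0251
bearing TCP->nut 11.36 dist 0.1184
```

```bash
python3 -m creep '{"offset":[[0.002,0.102,0],[0,0.102,0],[0,0,0]],"yaw":[-0.2,-0.2,0]}'>/dev/null;python3 q.py
```

```text
Ftool [ 3.3  1.9 -3.4] M [-0.28  0.58 -0.35] yaw 12.69 head [0.5516 0.1507 0.0384] op 0.0252
bearing TCP->nut 12.86 dist 0.1184
```

```bash
python3 -m creep '{"offset":[[0,0,0],[0,0,0],[0,0,0],[0,0,0],[0,0,0]],"yaw":[0,0,0,0,0]}' 0 ;python3 q.py; python3 - <<'E'
from n import *
w=grab_frame("wrist");cv2.imwrite("pics/w8.png",w["color"])
E
```

```text
t: 15.28
position: [0.4367, 0.125, 0.0381]
orientation: [[0.976, 0.218, -0.001], [0.218, -0.976, -0.0], [-0.001, -0.0, -1.0]]
force: [0.2, -0.2, -0.2]
opening: 0.0466
Ftool [0.2 0.2 0.2] M [ 0.03 -0.08  0.04] yaw 12.57 head [0.5509 0.1505 0.038 ] op 0.0466
bearing TCP->nut 12.75 dist 0.1191
```

View pics/w8.png

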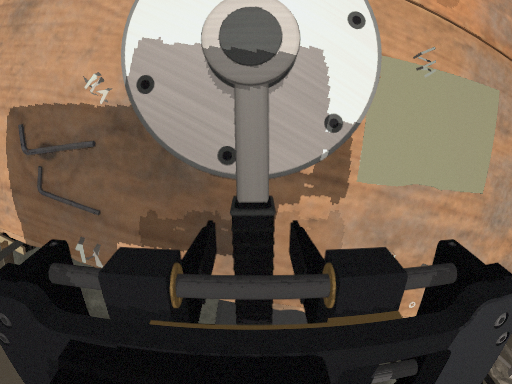

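The fingers are clear on both sides and the wrench is still straight on the nut, with its head at (251,40). Next I back straight up.

```bash
python3 -m creep '{"offset":[[0,0,-0.5],[0,0,-1],[0,0,-1],[0,0,-1],[0,0,-1],[0,0,-1],[0,0,-1],[0,0,-1],[0,0,0],[0,0,0]],"yaw":[0,0,0,0,0,0,0,0,0,0]}' ;python3 q.py; python3 - <<'E'
from n import *
w=grab_frame("wrist");cv2.imwrite("pics/w9.png",w["color"])
t=grab_frame("top");cv2.imwrite("pics/t9.png",t["color"])
w=grab_frame("side");cv2.imwrite("pics/s9.png",cv2.resize(w["color"][110:290,180:340],None,fx=3.3,fy=3.3,interpolation=cv2.INTER_CUBIC))
E
```

```text
t: 16.17
position: [0.4371, 0.125, 0.1887]
orientation: [[0.976, 0.218, 0.002], [0.218, -0.976, 0.0], [0.002, 0.0, -1.0]]
force: [-0.1, 0.5, 0.2]
opening: 0.0477
Ftool [ 0.  -0.5 -0.2] M [ 0.05 -0.06 -0.02] yaw 12.58 head [0.5513 0.1505 0.1889] op 0.0477
bearing TCP->nut 12.78 dist 0.1187
```

View pics/w9.png

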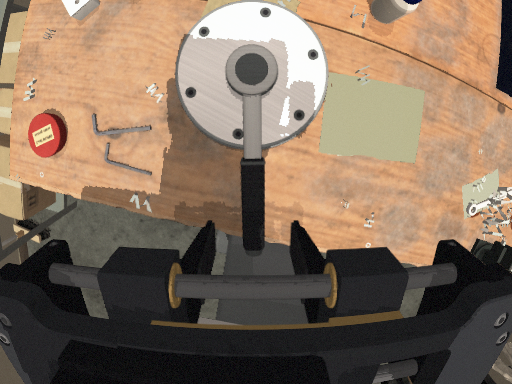

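View pics/s9.png

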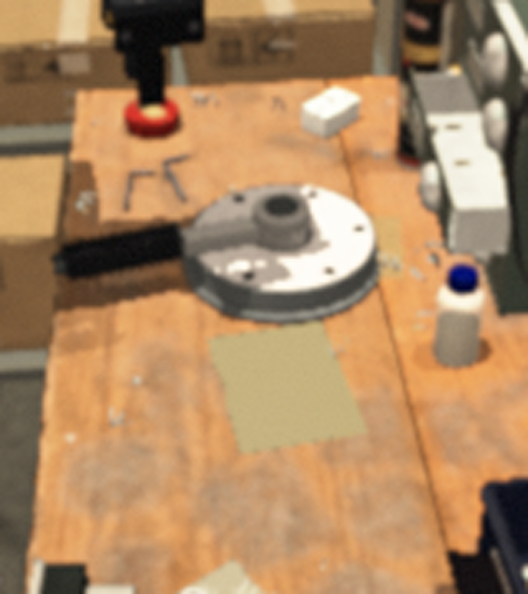

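View pics/t9.png

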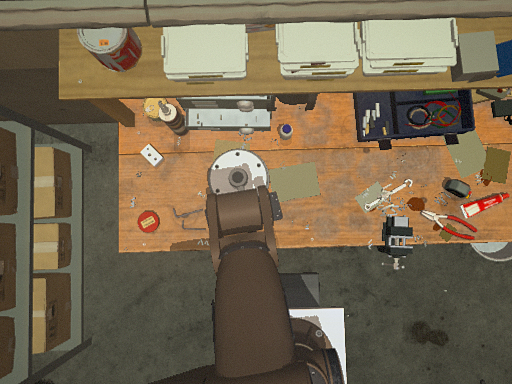

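```bash
python3 - <<'E'
from n import *
w=grab_frame("wrist");g=grab_frame("side")
for z in(.06,.067,.075):
    h=wonz(w,251.5,69.5,z);print(z,h,proj(g,h))
h=wonz(w,254,243,.05);c=wonz(w,251.5,69.5,.067);d=(c-h)[:2];print("yaw",np.degrees(np.arctan2(d[1],d[0])),np.hypot(*d))
im=cv2.resize(g["color"][155:195,245:290],None,fx=12,fy=12,interpolation=cv2.INTER_CUBIC);cv2.imwrite("pics/s10.png",im)
E
```

```text
0.06 [0.55051824 0.15097407 0.06      ] (np.float64(264.62970614966406), np.float64(173.8589955892196))
0.067 [0.54975066 0.1507789  0.067     ] (np.float64(264.3751009616552), np.float64(172.03223066169681))
0.075 [0.54887342 0.15055585 0.075     ] (np.float64(264.0816643984017), np.float64(169.9268547799381))
yaw 13.338372349671479 0.20174256003404065
```

View pics/s10.png

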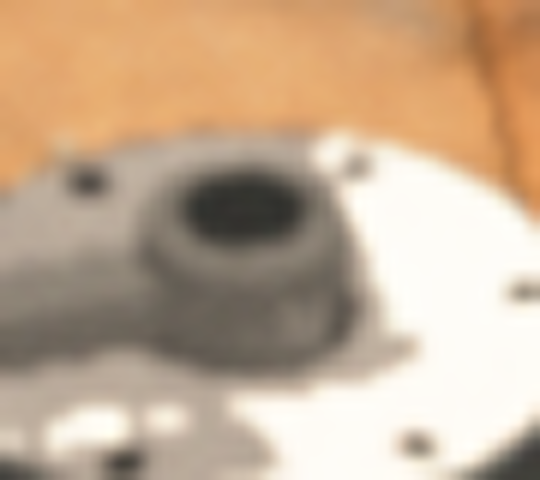

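The zoomed side view puts the cap centre at (245,208), which is full-image (265.4,172.3). That matches the 0.067 m cap height of a fully seated wrench. Handing in.

```bash
python3 -c "
from plant import *
print(close_job())"
```

```text
the job is handed in; nothing more can be done
None
```

I seated the wrench on the nut, turned it clockwise until it clicked, eased it back, let go and handed in at about 16.5 s. No verdict is reported.

**Turning:** the wrench went from about 53.5° to about 14° against a steady drag of 3–5 N. Then the nut bore and the side force rose to 14 N. It fell to about 11 N as the handle went roughly 0.07 rad past the peak. I took that as the click and stopped, well short of 0.16 rad. I judged this from the force and the measured hand position; the break-over angle was not seen directly.

**Letting go:** I eased back about 6° until the side force was about 2 N, opened the fingers and rose straight up.

**Last checks:**
- **Seating:** the cap height from the wrist and side views agreed to well under a pixel with 0.067 m, the height for a fully seated wrench.
- **Straightness:** the wrench looked straight on the nut.
- **Contact:** force on the gripper was about zero, with the hand about 150 mm above where it let go.
- **Surroundings:** the bottle, tin, spanner and block looked unmoved by eye.

**Disagreements:**
- **Nut position:** the cameras differed by 2–3 mm. I used the wrist view, which was within the lead-in, and moved 1 mm during seating when the force showed contact.
- **Moment readings:** some wrist moment readings did not fit a simple model, so I relied on the side force.

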